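# Pack the reference blocks and the sample tray for transport

### The job

Pack the wooden transit box with the heavy parts lowest: lay the oblong steel block and the round steel block flat, side by side, on the floor of the box, then set the light grey sample tray level on top so that it rests across both blocks, below the rim. Lower each thing into place rather than dropping it, keep the tray level while you carry it, and leave the spanner, brush and magnifier where they lie.

Things in the scene. Friction and masses are not known exactly. Their poses are not given: they have to be found in the camera images.
- transit_box: open wooden box with aluminium corners, fixed to the desk; outside 192 x 142 mm (its x and y axes), rim 56 mm above the desk; walls 6 mm, floor 6 mm thick, inside 180 x 130 mm and 50 mm deep; a small wire handle stands 14 mm out from each short end (at +x and -x), below the rim. Origin: centre of the underside, on the desk; z up. Its long axis points roughly away from the robot.
- box_floor (a point): centre of the box's inner floor (6 mm above the desk), axes as the box's: x along the 180 mm inside length, y along the 130 mm inside width
- oblong_block_center (a point): centre of the heavy oblong steel block, 42 mm (its x) x 100 mm (its y) x 16 mm high, about 0.5 kg, lying flat on the desk; this point is 8 mm above its underside; z up. Grasp it across its 42 mm width.
- round_block_center (a point): centre of the heavy round steel block, a disc 64 mm in diameter and 15 mm high, about 0.38 kg, lying flat on the desk; this point is 7.5 mm above its underside; z up. Grasp it across its diameter.
- tray_center (a point): centre of the light grey open plastic sample tray with small samples fixed in its pockets, 66 mm (its x) x 100 mm (its y) x 22 mm high, about 0.16 kg; this point is 11 mm above its underside, half-way up; z up. Grasp it over both long walls, across its 66 mm width (stiff enough for a normal grip).
- oblong_block: the same oblong steel block; origin at the centre of its underside
- round_block: the same round steel block; origin at the centre of its underside
- tray: the same sample tray; origin at the centre of its underside
- spanner: steel open-ended spanner lying far to the right, 33 x 173 mm (along its y), 6 mm high, a bystander; origin at the centre of its underside
- brush: flat dusting brush with a wooden handle, 43 x 178 mm (along its y), 11 mm high, a bystander; origin at the centre of its underside
- loupe: small black magnifier with a handle, 34 x 67 mm (along its y), 12 mm high, a bystander; origin at the centre of its underside

How it is judged:
By the outcome, as a careful person would: the job done as asked, in the order asked, and still so for the second after the job is handed in, with the robot touching nothing.
It also fails if it takes over 64 s, if anything falls off the work surface, if the arm or the gripper's body presses on something with over 40 N, if the wrist force passes 120 N, or if a joint passes its speed limit or range.

### The arm

A 6-joint arm with a two-finger parallel gripper is mounted at the origin on a cart in front of the work surface, level with it; the furniture and walls round the work are solid. World frame = base frame: x ahead of the robot, y to its left, z up, the work surface at z = 0. Lengths are in m, angles in rad, forces in N, time in s.
With the tool pointing down it reaches from about 0.425 to 0.95 m from the base axis. Payload 3.5 kg.
Tool frame: the origin (TCP) lies on the centre line of the jaws, within the pads' length; the fingertips stand tip_extent ahead of it and the grasp point (between the pads) lies 2 mm behind it (tip_extent is the distance from the TCP to the fingertips, in m); z points along the fingers, y is the direction in which the jaws open and shut (so a half turn about z gives the same grasp; the last joint's range is limited). The gripper opens to 85 mm and grips with 20 to 120 N. Pads are 22 mm wide; open, the fingers measure 114 mm over their backs; the gripper's body (76 mm by 85 mm) begins 54 mm behind the grasp point. The pads swing forward as they close: fully open they stand 13 mm farther back than shut.
Start: joints at [-1.45, 0.286, 1.577, -0, 1.279, -0.15], TCP at [0.181, -0.65, 0.248] pointing down, gripper open.
Joint ranges: [-2.77, 2.77], [-0.9, 2.22], [0.21, 2.48], [-1.53, 4.67], [0.24, 2.81], [-2.84, 2.84]. Speed limits (rad/s): [2.79, 2.79, 3.14, 3.14, 3.14, 3.14].

### API

Orientations are given as a unit quaternion [x, y, z, w].
In Python, from plant import * gives the robot as it stands.
- The arm moves only by the shell command python3 -m crank 'ROWS' [FORCE]. ROWS is JSON, a list of rows, each a list of 7 numbers: the gripper's target within -1 to 1 (shut at 1, half-way at 0, fully open at -1), then the shift along the tool's x, y, z in cm, then the turn, a rotation vector about the tool's x, y, z in degrees. In form: [[fingers, tx, ty, tz, wx, wy, wz], ...]. A call has 1 to 5 rows; each row shifts and turns the commanded pose from where the row before left it, along the tool's axes as they then stand; what a row does not reach is not made up. A row lasts 1/10 s, in which the tool goes at most 50 mm and 8.59 degrees, less where a joint would pass 70% of its speed; a pose out of reach is approached as far as the arm can. A call is refused whole if a number of a shift passes 5 or a number of a turn 8.59, either way. A call with a gripper value outside its range is refused whole. The fingers move at their own pace and stop on an object; FORCE is the grip in N (left out, the last holds). Time passes only in rows, so rows that do not move let the fingers close. It gives the time, the measured TCP pose, the force and the opening at its end, in the units of the state.
- get_state(): the state, without advancing time (a new reading comes with each control period).
- read_camera(name): name is "scene" or "top" or "wrist"; returns a dict with "color" (420x560x3 uint8, red, green, blue), "vfov" (degrees; the focal length in pixels is half the picture's height over the tangent of half this angle, whatever the lens; pixels are square), "cx", "cy" (the principal point, pixels), "cam_to_world" (4x4, takes a point from camera to world coordinates). Camera axes: x right, y up, looking along -z (the intrinsics and any distortion apply to the point x, -y, -z); pixel columns grow to the right and rows downward; lengths in m; the calibration is good to about 2 mm. A picture is of the moment at which its call begins. There is no depth.
- sign_off(): hands the job in, once; it reports no verdict.
Trained networks look in the newest picture that a camera, given by its name, has taken for a name from the list of things; names that differ only in an ending like _2 or _b are one class to them, and where a whole thing is asked for, a point or a joint stands for the part that bears it (a point fixed in the world has none). Each returns a list of dicts, best first, with "p" (0 to 1); they miss things now and then, are a little off and sometimes report something else, mostly with a low value. They report only what shows in the picture. A call takes as long as a camera call.
- trace(thing, camera): "pixels" (420x560 bool, what is visible of it) and "location" ([column, row] in pixels, amid what is visible of it).
- place_of(thing, camera): "location" ([column, row] in pixels: a listed point, or the origin of a listed thing).
The state is a dict: "time": time; "qpos": joint angles; "dq": joint speeds; "joint_efforts": joint torques, N m; "eef_pos": TCP position; "tcp_rot": TCP orientation; "contact_force": force on the tool from outside, world axes, zero at the start; "wrist_torque": the same for the moment, N m; "opening": opening from 0.0 (shut) to 1.0 (fully open).
Only numpy, scipy, OpenCV 4.12 (cv2) and the standard library are available. Lean on these libraries where they do the work, as an engineer would, in place of code of your own. Each camera call takes 0.05 s, during which the arm holds its last target.

## Working session

There is one attempt and no reset: what is moved stays moved. The work goes in short steps, Python scripts to look and compute and a shell command to move; the robot and the scene stay as the last step left them, time stands still between calls to the robot, and variables do not carry over. Pictures are saved under pics/ and viewed, and the job is handed in when it is done.

```bash
ls; mkdir -p pics
cat > h.py <<'E'
from plant import *
import numpy as np, cv2
def snap(n,f):
    c=read_camera(n); cv2.imwrite('pics/'+f+'.png',c['color'][:,:,::-1]); return c
def K(c):
    f=210/np.tan(np.radians(c['vfov'])/2); return np.array([[f,0,c['cx']],[0,f,c['cy']],[0,0,1]])
def ray(c,uv):
    d=c.get('dist',c.get('distortion'))
    p=cv2.undistortPoints(np.array([[uv]],float),K(c),None if d is None else np.array(d,float)).ravel()
    M=np.array(c['cam_to_world']); return M[:3,3],M[:3,:3]@np.array([p[0],-p[1],-1])
def at(c,uv,z):
    o,d=ray(c,uv); return o+d*(z-o[2])/d[2]
def proj(c,P):
    M=np.linalg.inv(np.array(c['cam_to_world'])); p=M[:3,:3]@np.array(P)+M[:3,3]
    q=K(c)@np.array([p[0],-p[1],-p[2]]); return q[:2]/q[2]
E
python3 - <<'E'
from h import *
s=get_state(); print(s)
for n in ['scene','top','wrist']:
    c=snap(n,n+'0'); print(n,{k:v for k,v in c.items() if k!='color'})
    for t,z in [('transit_box',0),('box_floor',.006),('oblong_block_center',.008),('round_block_center',.0075),('tray_center',.011),('spanner',0),('brush',0),('loupe',0)]:
        r=place_of(t,n)
        print(t,[(np.round(q['location'],1),round(q['p'],2),np.round(at(c,q['location'],z),4)) for q in r[:2]])
E
```

```text
pics
{'time': 0.0, 'qpos': array([-1.45003021e+00,  2.87200560e-01,  1.57819082e+00, -1.58284061e-05,
        1.27858495e+00, -1.49985107e-01]), 'dq': array([-0.00016813,  0.00074063,  0.00198269,  0.00071344,  0.00013261,
        0.00114192]), 'joint_efforts': array([ 1.24646420e-03, -4.05983591e+01, -2.92623800e+01,  1.79643615e-05,
        5.88315219e-03,  7.34153645e-06]), 'eef_pos': array([ 0.1804916 , -0.64977782,  0.24691638]), 'tcp_rot': array([ 9.90849695e-01,  1.34964666e-01,  9.83632616e-06, -1.19181968e-03]), 'contact_force': array([-0.92453005, -0.28976735,  0.56256061]), 'wrist_torque': array([-0.05974021,  0.00824021, -0.05835859]), 'opening': 0.9961313118836196}
scene {'vfov': 55.70074109978516, 'cx': 278.1188772006398, 'cy': 211.90901949391522, 'cam_to_world': array([[-0.73568541,  0.31069926, -0.60185791, -0.17495685],
       [-0.67724065, -0.35131859,  0.6464676 ,  0.6601581 ],
       [-0.01058687,  0.88319942,  0.46887813,  0.5485038 ],
       [ 0.        ,  0.        ,  0.        ,  1.        ]])}
transit_box [(array([280.7, 220.2]), 0.92, array([ 0.4897, -0.0641
[... 1757 characters left out ...]
)]
loupe [(array([139. , 212.1]), 0.74, array([0.4621, 0.3349, 0.    ])), (array([280.2, 203. ]), 0.24, array([ 0.4935, -0.0611,  0.    ]))]
wrist {'vfov': 71.74484143987739, 'cx': 277.93331701606525, 'cy': 207.6014420049196, 'cam_to_world': array([[ 2.67273685e-01,  9.22188707e-01,  2.79522388e-01,
         2.51346894e-01],
       [-9.63620566e-01,  2.55653297e-01,  7.79538126e-02,
        -6.30648321e-01],
       [ 4.27305554e-04, -2.90188524e-01,  9.56969403e-01,
         3.74179633e-01],
       [ 0.00000000e+00,  0.00000000e+00,  0.00000000e+00,
         1.00000000e+00]])}
transit_box []
box_floor []
oblong_block_center []
round_block_center []
tray_center []
spanner []
brush []
loupe []
```

View pics/scene0.png

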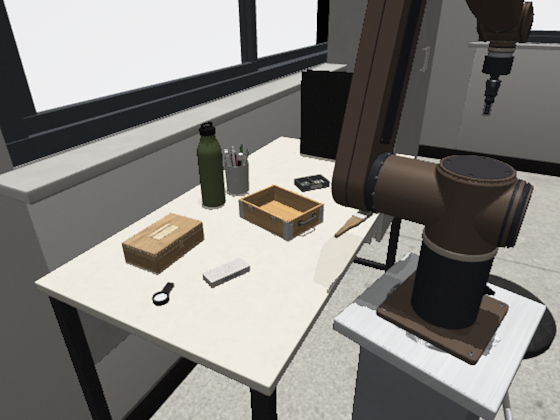

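View pics/top0.png

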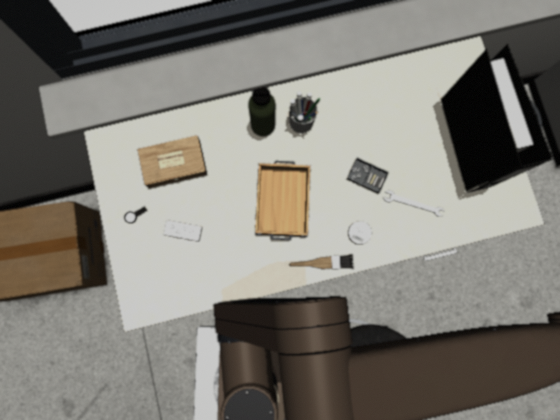

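View pics/wrist0.png

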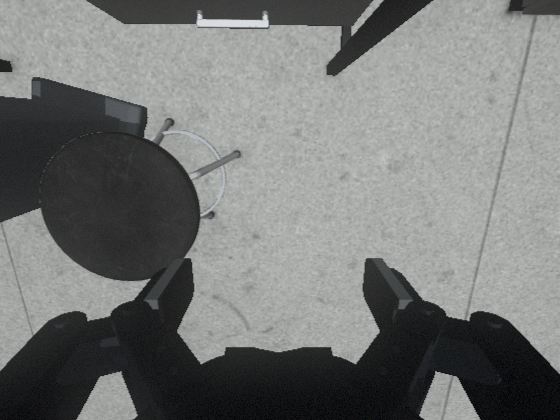

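The pictures show the box at about (283,200) in the top view, the oblong block at (183,231), the round block at (360,232), and the dark tray at (367,176). The spanner, brush and loupe are at (412,204), (323,262) and (135,215). Next I need the orientations.

Run:
```python
from h import *
import plant
print([n for n in dir(plant) if not n.startswith('_')], getattr(plant,'tip_extent',None))
c=read_camera('top')
for t,z in [('transit_box',.056),('oblong_block',.016),('round_block',.015),('tray',.022),('brush',.011),('spanner',.006),('loupe',.012)]:
    for q in trace(t,'top')[:2]:
        m=q['pixels'].astype(np.uint8)
        cs,_=cv2.findContours(m,cv2.RETR_EXTERNAL,cv2.CHAIN_APPROX_NONE)
        k=max(cs,key=cv2.contourArea).reshape(-1,2)
        P=np.array([at(c,p,z)[:2] for p in k],np.float32)
        r=cv2.minAreaRect(P*1000); b=cv2.boxPoints(r)
        e=b[1]-b[0]; f=b[2]-b[1]; l=e if np.hypot(*e)>np.hypot(*f) else f
        print(t,round(q['p'],2),np.round(q['location']),np.round(r[0],1),np.round(r[1],1),'long ang',round(np.degrees(np.arctan2(l[1],l[0]))%180,1))
```

```text
['Unreachable', 'get_state', 'place_of', 'read_camera', 'sign_off', 'tip_extent', 'trace'] 0.017
transit_box 0.7 [282. 204.] [493.4 -67. ] [145.8 216.9] long ang 178.3
transit_box 0.49 [370. 177.] [ 562.1 -298.2] [96.9 69.5] long ang 65.4
oblong_block 0.68 [180. 229.] [410.3 207.6] [100.1  42.2] long ang 79.5
round_block 0.86 [360. 232.] [ 411.7 -282. ] [55.9 61.4] long ang 135.0
tray 0.61 [369. 176.] [ 572.1 -305. ] [99.5 73.5] long ang 63.5
brush 0.62 [329. 261.] [ 330.8 -177.4] [ 40.9 175.4] long ang 90.8
spanner 0.94 [410. 202.] [ 497.4 -435. ] [161.3  32.4] long ang 74.3
loupe 0.7 [412. 201.] [ 493.8 -432.6] [158.3  28.1] long ang 71.8
loupe 0.66 [132. 214.] [458.2 343.7] [34.8 65.2] long ang 131.3
```

```bash
cat >> h.py <<'E'
def yaw(s=None):
    from scipy.spatial.transform import Rotation as R
    s=s or get_state(); m=R.from_quat(s['tcp_rot']).as_matrix(); return np.degrees(np.arctan2(m[1,0],m[0,0]))
def go(x,y,z,ang,grip,n=None,sp=4.5,at0=None):
    "rows (cm,deg) from current measured pose to target, tool assumed pointing down; also levels nothing"
    s=get_state(); p=np.array(s['eef_pos']); a=yaw(s)
    if at0: p=np.array(at0[:3]); a=at0[3]
    da=(ang-a+180)%360-180
    d=np.array([x,y,z])-p; k=n or int(max(np.ceil(np.linalg.norm(d)*100/sp),np.ceil(abs(da)/8.2),1))
    for i in range(k):
        t=np.radians(a+da*i/k); X=np.array([np.cos(t),np.sin(t),0]);Y=np.array([np.sin(t),-np.cos(t),0])
        v=d/k*100
        print('[%g,%.2f,%.2f,%.2f,0,0,%.1f]'%(grip,v@X,v@Y,-v[2],-da/k),end=',' if i%5!=4 else '\n')
    print(); return [x,y,z,a+da]
def st():
    s=get_state(); print('t',round(s['time'],2),np.round(s['eef_pos'],4),'yaw',round(yaw(s),2),'F',np.round(s['contact_force'],1),'op',round(s['opening'],3)); return s
E
python3 - <<'E'
from h import *
st()
w=go(.47,-.25,.25,35,-1)
w=go(.41,.207,.22,79.5,-1,at0=w)
E
```

```text
t 1.75 [ 0.1806 -0.6504  0.2483] yaw 15.52 F [0.3 0.4 0.7] op 0.999
[-1,3.51,-2.80,-0.02,0,0,-1.8],[-1,3.59,-2.69,-0.02,0,0,-1.8],[-1,3.68,-2.58,-0.02,0,0,-1.8],[-1,3.75,-2.47,-0.02,0,0,-1.8],[-1,3.83,-2.35,-0.02,0,0,-1.8]
[-1,3.90,-2.23,-0.02,0,0,-1.8],[-1,3.97,-2.11,-0.02,0,0,-1.8],[-1,4.03,-1.98,-0.02,0,0,-1.8],[-1,4.09,-1.86,-0.02,0,0,-1.8],[-1,4.14,-1.73,-0.02,0,0,-1.8]
[-1,4.20,-1.60,-0.02,0,0,-1.8],
[-1,1.94,-3.72,0.27,0,0,-4.0],[-1,2.19,-3.57,0.27,0,0,-4.0],[-1,2.44,-3.41,0.27,0,0,-4.0],[-1,2.67,-3.23,0.27,0,0,-4.0],[-1,2.90,-3.03,0.27,0,0,-4.0]
[-1,3.10,-2.82,0.27,0,0,-4.0],[-1,3.29,-2.59,0.27,0,0,-4.0],[-1,3.47,-2.35,0.27,0,0,-4.0],[-1,3.62,-2.10,0.27,0,0,-4.0],[-1,3.76,-1.84,0.27,0,0,-4.0]
[-1,3.88,-1.57,0.27,0,0,-4.0],
```

```bash
python3 -m crank '[[-1,3.5,-2.8,0,0,0,-2],[-1,3.6,-2.7,0,0,0,-2],[-1,3.7,-2.6,0,0,0,-2],[-1,3.8,-2.5,0,0,0,-2],[-1,3.8,-2.3,0,0,0,-2]]'
python3 -m crank '[[-1,3.9,-2.2,0,0,0,-2],[-1,4,-2.1,0,0,0,-2],[-1,4,-2,0,0,0,-2],[-1,4.1,-1.8,0,0,0,-2],[-1,4.2,-1.6,0,0,0,-2]]'
python3 - <<'E'
from h import *
st();w=go(.41,.207,.22,79.5,-1)
E
```

```text
time: 2.25
eef_pos: [0.3119, -0.4656, 0.2485]
tcp_rot: [0.975, 0.221, 0.0, 0.0]
contact_force: [-0.0, -0.1, -0.7]
opening: 1.001
time: 2.75
eef_pos: [0.44, -0.2814, 0.2487]
tcp_rot: [0.952, 0.306, 0.0, 0.0]
contact_force: [0.4, 0.3, -0.1]
opening: 0.999
t 2.75 [ 0.44   -0.2814  0.2487] yaw 35.58 F [ 0.4  0.3 -0.1] op 0.999
[-1,2.36,-3.77,0.26,0,0,-4.0],[-1,2.62,-3.60,0.26,0,0,-4.0],[-1,2.86,-3.40,0.26,0,0,-4.0],[-1,3.09,-3.20,0.26,0,0,-4.0],[-1,3.31,-2.97,0.26,0,0,-4.0]
[-1,3.51,-2.74,0.26,0,0,-4.0],[-1,3.69,-2.49,0.26,0,0,-4.0],[-1,3.85,-2.22,0.26,0,0,-4.0],[-1,4.00,-1.95,0.26,0,0,-4.0],[-1,4.12,-1.67,0.26,0,0,-4.0]
[-1,4.23,-1.37,0.26,0,0,-4.0],
```

```bash
python3 -m crank '[[-1,2.4,-3.8,0.2,0,0,-4],[-1,2.6,-3.6,0.2,0,0,-4],[-1,2.9,-3.4,0.3,0,0,-4],[-1,3.1,-3.2,0.3,0,0,-4],[-1,3.3,-3,0.3,0,0,-4]]'
python3 -m crank '[[-1,3.5,-2.7,0.3,0,0,-4],[-1,3.7,-2.5,0.3,0,0,-4],[-1,3.9,-2.2,0.3,0,0,-4],[-1,4,-2,0.3,0,0,-4],[-1,4.1,-1.7,0.3,0,0,-4]]'
python3 -m crank '[[-1,2,-0.6,0.2,0,0,-4],[-1,0,0,0,0,0,0],[-1,0,0,0,0,0,0]]'
cat >> h.py <<'E'
def rect(t,n,z,c,best=0,show=1):
    q=trace(t,n)
    if not q: print(t,'none'); return
    q=q[best]; m=q['pixels'].astype(np.uint8)
    cs,_=cv2.findContours(m,cv2.RETR_EXTERNAL,cv2.CHAIN_APPROX_NONE)
    k=max(cs,key=cv2.contourArea).reshape(-1,2)
    P=np.array([at(c,p,z)[:2] for p in k],np.float32)
    r=cv2.minAreaRect(P*1000); b=cv2.boxPoints(r)
    e=b[1]-b[0]; f=b[2]-b[1]; l=e if np.hypot(*e)>np.hypot(*f) else f
    print(n,t,round(q['p'],2),np.round(q['location']),'ctr',np.round(r[0],1),np.round(r[1],1),'long ang',round(np.degrees(np.arctan2(l[1],l[0]))%180,1))
E
python3 - <<'E'
from h import *
st(); c=snap('wrist','w1'); rect('oblong_block','wrist',.016,c)
for q in place_of('oblong_block_center','wrist'): print(q['p'],q['location'],at(c,q['location'],.008))
E
```

```text
time: 3.25
eef_pos: [0.4255, -0.0585, 0.2355]
tcp_rot: [0.884, 0.467, 0.0, 0.0]
contact_force: [1.5, 1.4, -0.4]
opening: 0.999
time: 3.75
eef_pos: [0.4117, 0.164, 0.2207]
tcp_rot: [0.79, 0.614, 0.001, 0.0]
contact_force: [0.6, -0.4, 0.4]
opening: 0.996
time: 4.05
eef_pos: [0.4111, 0.183, 0.2184]
tcp_rot: [0.769, 0.64, -0.0, 0.0]
contact_force: [-0.0, 0.2, 0.4]
opening: 0.999
t 4.05 [0.4111 0.183  0.2184] yaw 79.53 F [-0.   0.2  0.4] op 0.999
wrist oblong_block 0.9 [272. 164.] ctr [408.1 207.1] [99.7 41.3] long ang 80.2
0.62 [274.9, 164.9] [0.41152719 0.20662849 0.008     ]
```

View pics/w1.png

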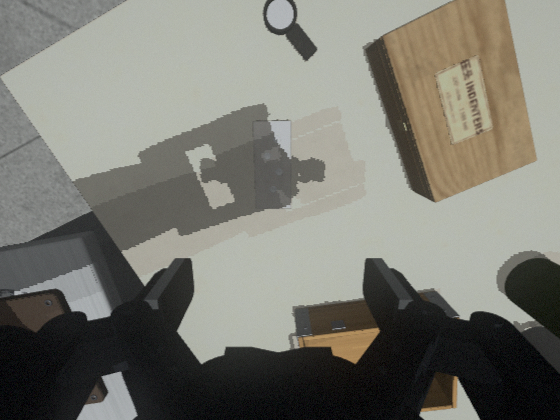

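The wrist view has the oblong block centred at (272,164), upright and clear of its neighbours. Next is the approach.

Run:
```python
from h import *
go(.410,.207,.08,80,-.3)
```

```text
[-0.3,0.61,-0.15,3.46,0,0,-0.2],[-0.3,0.61,-0.15,3.46,0,0,-0.2],[-0.3,0.61,-0.15,3.46,0,0,-0.2],[-0.3,0.61,-0.15,3.46,0,0,-0.2],
```

```bash
python3 -m crank '[[-0.3,0.6,-0.1,3.5,0,0,-0.2],[-0.3,0.6,-0.1,3.5,0,0,-0.2],[-0.3,0.6,-0.2,3.5,0,0,0],[-0.3,0.6,-0.2,3.5,0,0,0],[-0.3,0,0,0,0,0,0]]' 60
python3 - <<'E'
from h import *
st(); c=snap('wrist','w2'); rect('oblong_block','wrist',.016,c)
go(.410,.207,.025,80,-.3)
E
```

```text
time: 4.7
eef_pos: [0.4059, 0.2059, 0.0738]
tcp_rot: [0.767, 0.642, -0.005, -0.002]
contact_force: [-0.7, -0.3, -0.0]
opening: 0.654
t 4.7 [0.4059 0.2059 0.0738] yaw 79.82 F [-0.7 -0.3 -0. ] op 0.654
wrist oblong_block 0.96 [284. 221.] ctr [408.7 208. ] [102.3  42.9] long ang 80.5
[-0.3,0.01,0.01,2.68,0,0,-0.1],[-0.3,0.01,0.01,2.68,0,0,-0.1],
```

View pics/w2.png

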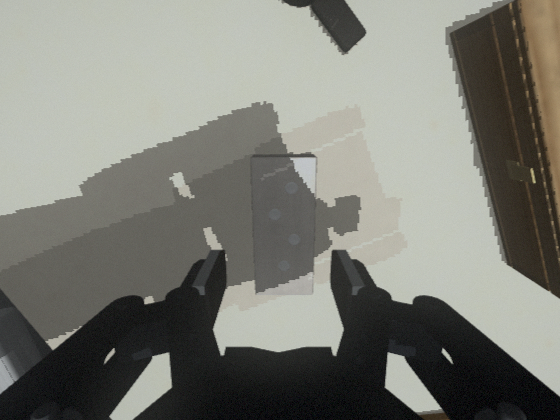

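The view has the block at (284,221), with the jaws straddling it about 3 mm to one side. I'll correct that and descend.

```bash
python3 -m crank '[[-0.3,0,0,0,0,0,0]]'
python3 - <<'E'
from h import *
s=st(); print(s['dq'],s['qpos'])
go(.409,.2075,.028,80.3,-.3)
E
```

```text
time: 4.9
eef_pos: [0.4115, 0.2075, 0.0806]
tcp_rot: [0.767, 0.642, 0.002, 0.001]
contact_force: [0.9, -0.3, 1.2]
opening: 0.65
t 4.9 [0.4115 0.2075 0.0806] yaw 79.85 F [ 0.9 -0.3  1.2] op 0.65
[ 0.00484458 -0.01376569 -0.00478719  0.00047053 -0.00438979  0.00018018] [ 2.46309244e-01  2.61820772e-02  2.21139549e+00 -1.39922307e-04
  8.99878146e-01  4.23550022e-01]
[-0.3,-0.02,-0.12,2.63,0,0,-0.2],[-0.3,-0.02,-0.12,2.63,0,0,-0.2],
```

```bash
python3 -m crank '[[-0.3,0,-0.1,2,0,0,-0.3],[-0.3,0,0,2,0,0,0],[-0.3,0,0,1,0,0,0],[-0.3,0,0,0.3,0,0,0],[-0.3,0,0,0,0,0,0]]'
python3 - <<'E'
from h import *
st(); c=snap('wrist','w3'); rect('oblong_block','wrist',.016,c)
E
```

```text
time: 5.4
eef_pos: [0.4094, 0.2079, 0.0262]
tcp_rot: [0.765, 0.644, 0.001, 0.0]
contact_force: [0.3, -0.5, -0.7]
opening: 0.652
t 5.4 [0.4094 0.2079 0.0262] yaw 80.2 F [ 0.3 -0.5 -0.7] op 0.652
wrist oblong_block 0.89 [277. 256.] ctr [408.8 208.7] [101.7  42.3] long ang 80.1
```

View pics/w3.png

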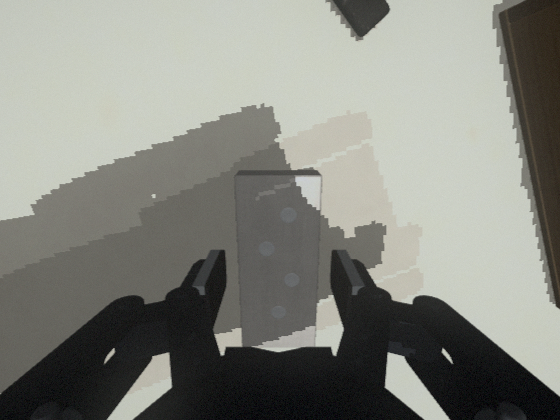

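The block is centred between the jaws at (277,256). I'll take the last few mm and close.

```bash
python3 -m crank '[[-0.3,0,0,0.4,0,0,0],[-0.3,0,0,0.3,0,0,0],[-0.3,0,0,0,0,0,0]]'; python3 -m crank '[[0.3,0,0,0,0,0,0],[0.3,0,0,0,0,0,0],[0.3,0,0,0,0,0,0],[0.3,0,0,0,0,0,0]]' 70
```

```text
time: 5.8
eef_pos: [0.4083, 0.2078, 0.018]
tcp_rot: [0.765, 0.644, -0.0, -0.0]
contact_force: [0.6, 0.6, 0.2]
opening: 0.649
time: 6.2
eef_pos: [0.409, 0.2078, 0.0188]
tcp_rot: [0.765, 0.644, 0.0, 0.0]
contact_force: [-1.3, -2.4, 5.0]
opening: 0.474
```

```bash
python3 -m crank '[[0.5,0,0,-0.5,0,0,0],[0.5,0,0,-1.5,0,0,0],[0.5,0,0,-2.5,0,0,0],[0.5,0,0,-2.5,0,0,0],[0.5,0,0,-2,0,0,0]]' 90;python3 -m crank '[[0.5,0,0,-1,0,0,0],[0.5,0,0,-0.5,0,0,0]]'
python3 - <<'E'
from h import *
st(); c=snap('wrist','w4')
c=snap('top','t4');rect('transit_box','top',.056,c)
E
```

```text
time: 6.7
eef_pos: [0.407, 0.2076, 0.1077]
tcp_rot: [0.765, 0.644, -0.001, -0.001]
contact_force: [-0.6, 1.2, -5.7]
opening: 0.466
time: 6.9
eef_pos: [0.4079, 0.2078, 0.123]
tcp_rot: [0.765, 0.644, -0.0, -0.0]
contact_force: [0.7, 1.3, -6.8]
opening: 0.468
t 6.9 [0.4079 0.2078 0.123 ] yaw 80.21 F [ 0.7  1.3 -6.8] op 0.468
top transit_box 0.88 [278. 202.] ctr [493.6 -68.7] [143.6 216.6] long ang 177.6
```

View pics/w4.png

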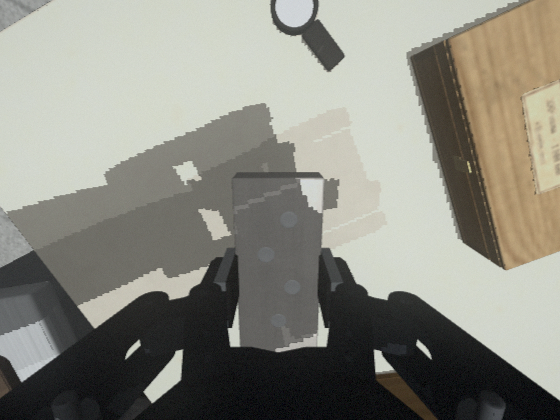

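View pics/t4.png

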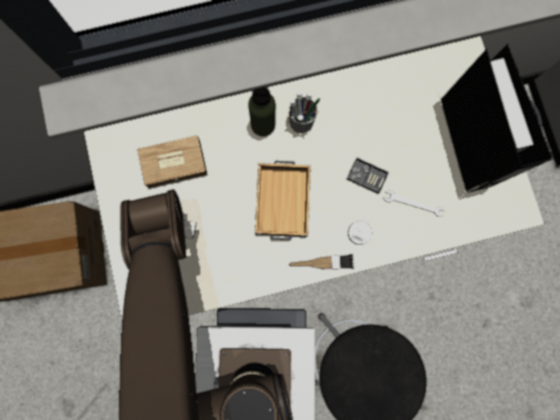

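Block held; the top view shows the box at (283,200) with all else undisturbed. I'll fly to the box and measure it with the wrist camera.

Run:
```python
from h import *
go(.485,-.10,.2,88,.5,sp=4)
```

```text
[0.5,-3.22,1.43,-0.87,0,0,-0.9],[0.5,-3.24,1.38,-0.87,0,0,-0.9],[0.5,-3.26,1.33,-0.87,0,0,-0.9],[0.5,-3.28,1.28,-0.87,0,0,-0.9],[0.5,-3.30,1.23,-0.87,0,0,-0.9]
[0.5,-3.32,1.18,-0.87,0,0,-0.9],[0.5,-3.34,1.13,-0.87,0,0,-0.9],[0.5,-3.35,1.08,-0.87,0,0,-0.9],[0.5,-3.37,1.03,-0.87,0,0,-0.9],
```

```bash
python3 -m crank '[[0.5,-2,0.9,-1.2,0,0,-0.9],[0.5,-3.3,1.4,-1.2,0,0,-0.9],[0.5,-3.3,1.3,-0.9,0,0,-0.9],[0.5,-3.3,1.3,-0.9,0,0,-0.9],[0.5,-3.3,1.2,-0.9,0,0,-0.9]]'
python3 -m crank '[[0.5,-3.3,1.2,-0.9,0,0,-0.9],[0.5,-3.3,1.1,-0.9,0,0,-0.9],[0.5,-3.4,1.1,-0.5,0,0,-0.9],[0.5,-2.5,1,-0.4,0,0,-0.9],[0.5,-1.5,0.5,0,0,0,0]]'
python3 -m crank '[[0.5,-0.5,0.1,0,0,0,0],[0.5,0,0,0,0,0,0],[0.5,0,0,0,0,0,0]]'
python3 - <<'E'
from h import *
st(); c=snap('wrist','w5'); print(np.round(c['cam_to_world'],3).tolist())
rect('transit_box','wrist',.056,c)
for t,z in [('box_floor',.006),('transit_box',0)]:
  for q in place_of(t,'wrist'): print(t,q['p'],q['location'],at(c,q['location'],z))
E
```

```text
time: 7.55
eef_pos: [0.4474, 0.0477, 0.1729]
tcp_rot: [0.739, 0.674, -0.001, -0.001]
contact_force: [0.8, -0.8, -5.5]
opening: 0.469
time: 8.05
eef_pos: [0.4881, -0.0958, 0.2003]
tcp_rot: [0.718, 0.696, -0.0, -0.001]
contact_force: [0.2, 0.8, -6.1]
opening: 0.46
time: 8.35
eef_pos: [0.4881, -0.0977, 0.2002]
tcp_rot: [0.717, 0.697, -0.0, -0.001]
contact_force: [0.4, -0.1, -6.4]
opening: 0.462
t 8.35 [ 0.4881 -0.0977  0.2002] yaw 88.35 F [ 0.4 -0.1 -6.4] op 0.462
[[1.0, 0.027, 0.01, 0.49], [-0.029, 0.957, 0.289, -0.024], [-0.002, -0.289, 0.957, 0.326], [0.0, 0.0, 0.0, 1.0]]
wrist transit_box 0.79 [293. 148.] ctr [494.7 -67.8] [144.2 206.3] long ang 177.7
box_floor 0.89 [285.9, 163.6] [ 0.49672026 -0.0703155   0.006     ]
transit_box 0.65 [285.2, 162.8] [ 0.49608132 -0.07026429  0.        ]
```

View pics/w5.png

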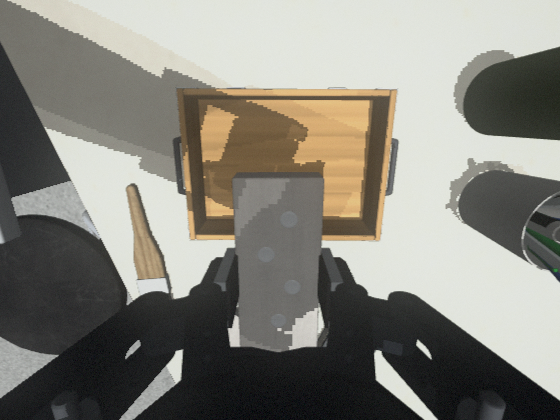

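Run:
```python
from h import *
c=read_camera('wrist'); s=st()
P=np.array([at(c,p,.056)[:2] for p in [(177,88.5),(397.5,88.5),(381,241),(190,241)]]); print(P.round(4)); print(P.mean(0), P[1]-P[0],P[2]-P[3])
print(np.degrees(np.arctan2(*(P[1]-P[0])[::-1])),np.degrees(np.arctan2(*(P[2]-P[3])[::-1])))
rect('oblong_block','wrist',s['eef_pos'][2]-.0028,c)
ct=read_camera('top')
b=np.array([.4951,-.0683]);a=np.radians(-2.0)
for cc,n in((ct,'top'),(read_camera('scene'),'scene'),(c,'wrist')):
  im=cc['color'][:,:,::-1].copy()
  for L,W,z in((96,71,.056),(90,65,.056),(90,65,.006)):
    q=[proj(cc,[b[0]+(np.cos(a)*u*L-np.sin(a)*v*W)/1000,b[1]+(np.sin(a)*u*L+np.cos(a)*v*W)/1000,z]) for u,v in((1,1),(1,-1),(-1,-1),(-1,1))]
    cv2.polylines(im,[np.int32(np.array(q)*16)],True,(0,255,0),1,cv2.LINE_AA,4)
  o=np.array(proj(cc,[*b,.03])).astype(int); x0,y0=max(o[0]-130,0),max(o[1]-100,0)
  cv2.imwrite(f'pics/ov_{n}.png',cv2.resize(im[y0:y0+200,x0:x0+260],None,fx=3,fy=3)[:600,:780])
```

```text
t 8.6 [ 0.4887 -0.0982  0.2013] yaw 88.38 F [-0.6  0.  -5.9] op 0.464
[[ 0.4034  0.004 ]
 [ 0.5946 -0.0014]
 [ 0.591  -0.1445]
 [ 0.398  -0.1391]]
[ 0.49673526 -0.07023902] [ 0.19117775 -0.00541971] [ 0.19292943 -0.0054491 ]
-1.6238455847376645 -1.6178322208674665
wrist oblong_block 0.63 [279. 257.] ctr [488.  -95.4] [98.6 41.7] long ang 88.4
```

View pics/ov_wrist.png

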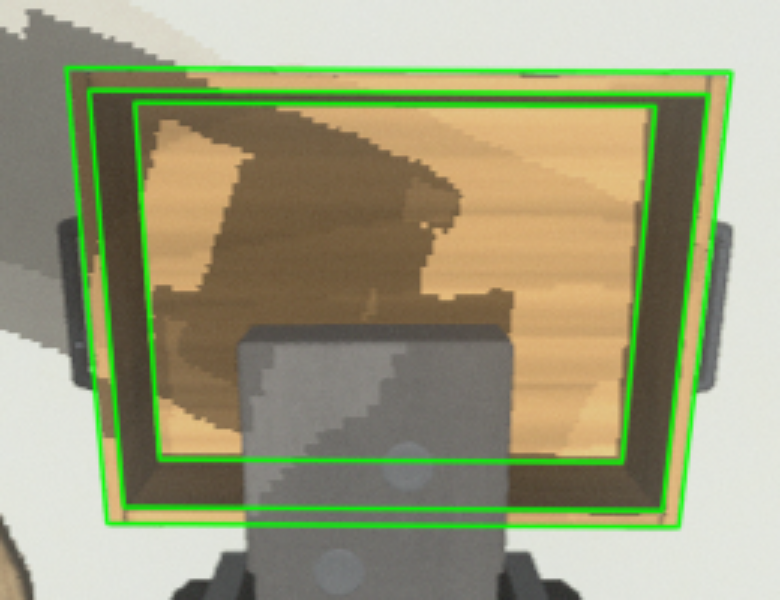

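View pics/ov_scene.png

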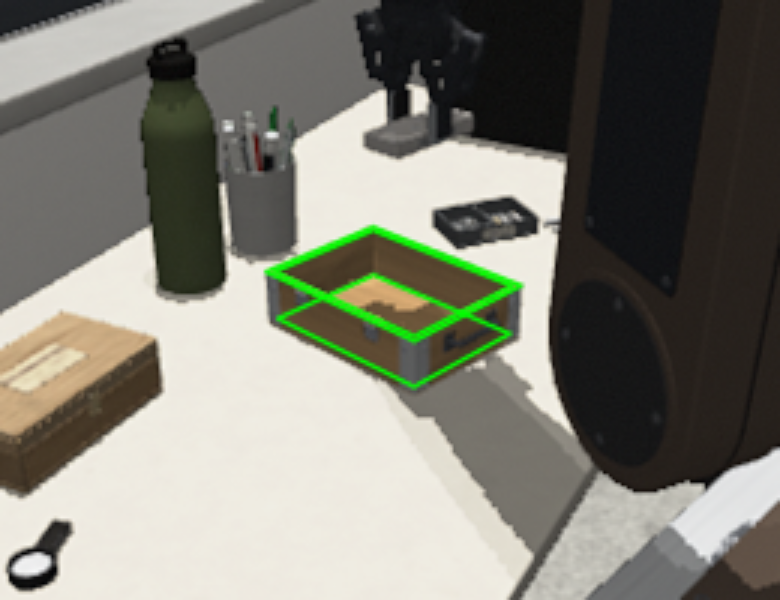

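The box model overlays both views well once shifted by about 1 mm. I take the centre as (0.4955,-0.0695) and the yaw as -1.7°. The oblong goes to box x=-35 mm.

Run:
```python
from h import *
w=go(.4605,-.070,.10,88.3,.5,sp=2.8)
```

```text
[0.5,0.70,-0.73,2.54,0,0,0.0],[0.5,0.70,-0.73,2.54,0,0,0.0],[0.5,0.70,-0.73,2.54,0,0,0.0],[0.5,0.70,-0.73,2.54,0,0,0.0],
```

```bash
python3 -m crank '[[0.5,0.7,-0.7,2.5,0,0,0],[0.5,0.8,-0.8,2.6,0,0,0],[0.5,0.7,-0.7,2.5,0,0,0],[0.5,0.6,-0.6,2,0,0,0],[0.5,0,0,0.5,0,0,0]]'
python3 -m crank '[[0.5,0,0,0,0,0,0],[0.5,0,0,0,0,0,0]]'
python3 - <<'E'
from h import *
s=st(); c=snap('wrist','w6');rect('oblong_block','wrist',s['eef_pos'][2]-.0028,c)
w=go(.4605,-.070,.03,88.3,.5)
E
```

```text
time: 9.25
eef_pos: [0.4589, -0.0687, 0.0975]
tcp_rot: [0.717, 0.697, -0.001, -0.003]
contact_force: [-0.8, -0.3, -6.8]
opening: 0.463
time: 9.45
eef_pos: [0.4633, -0.0709, 0.1019]
tcp_rot: [0.717, 0.697, 0.001, 0.002]
contact_force: [0.7, -1.5, -5.3]
opening: 0.465
t 9.45 [ 0.4633 -0.0709  0.1019] yaw 88.31 F [ 0.7 -1.5 -5.3] op 0.465
wrist oblong_block 0.68 [281. 254.] ctr [462.6 -68.4] [98.8 41.6] long ang 88.4
[0.5,0.05,-0.14,3.61,0,0,0.0],[0.5,0.05,-0.14,3.61,0,0,0.0],
```

View pics/w6.png

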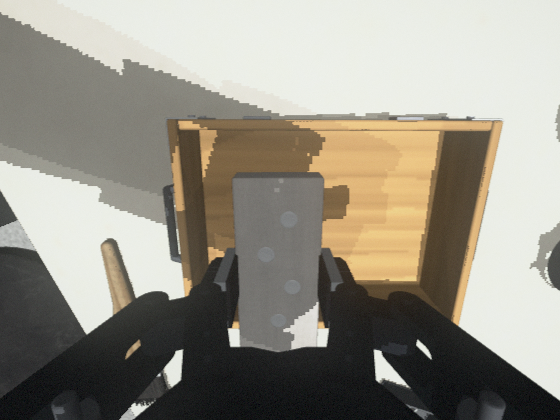

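The block is above the left part of the box, parallel to the walls. I'll lower it.

```bash
python3 -m crank '[[0.5,0,-0.1,1.5,0,0,0],[0.5,0,-0.1,2,0,0,0],[0.5,0,0,2,0,0,0],[0.5,0,0,1,0,0,0],[0.5,0,0,0.4,0,0,0]]'
python3 -m crank '[[0.5,0,0,0,0,0,0],[0.5,0,0,0,0,0,0]]'
```

```text
time: 10.05
eef_pos: [0.4598, -0.0703, 0.031]
tcp_rot: [0.717, 0.697, -0.0, -0.0]
contact_force: [0.0, -0.3, -6.3]
opening: 0.461
time: 10.25
eef_pos: [0.4607, -0.0705, 0.0324]
tcp_rot: [0.717, 0.697, 0.0, 0.001]
contact_force: [-0.5, -0.3, -5.6]
opening: 0.464
```

```bash
python3 -m crank '[[0.5,0,0,0.3,0,0,0],[0.5,0,0,0.3,0,0,0],[0.5,0,0,0,0,0,0]]'
python3 -m crank '[[0.5,0,0,0.1,0,0,0],[0.5,0,0,0,0,0,0]]'
```

```text
time: 10.55
eef_pos: [0.4595, -0.07, 0.0251]
tcp_rot: [0.717, 0.697, -0.0, -0.0]
contact_force: [0.4, -0.2, -5.9]
opening: 0.463
time: 10.75
eef_pos: [0.4596, -0.0701, 0.025]
tcp_rot: [0.717, 0.697, -0.0, -0.001]
contact_force: [-4.3, 1.4, 3.3]
opening: 0.456
```

Contact with the floor is felt (+9 N change). Release a little, then lift.

```bash
python3 -m crank '[[0.02,0,0,0,0,0,0],[-0.1,0,0,0,0,0,0],[-0.2,0,0,0,0,0,0],[-0.25,0,0,0,0,0,0]]'
python3 -m crank '[[-0.25,0,0,-0.5,0,0,0],[-0.25,0,0,-1.5,0,0,0],[-0.25,0,0,-2.5,0,0,0],[-0.25,0,0,-3.5,0,0,0],[-0.25,0,0,-3.5,0,0,0]]'
python3 -m crank '[[-0.3,0,0,-3,0,0,0],[-0.5,0,0,-1,0,0,0],[-0.5,0,0,0,0,0,0]]'
python3 - <<'E'
from h import *
st(); c=snap('wrist','w7'); rect('oblong_block','wrist',.022,c)
w=go(.413,-.281,.18,0,-1,sp=4)
E
```

```text
time: 11.15
eef_pos: [0.4607, -0.0705, 0.025]
tcp_rot: [0.717, 0.697, 0.0, 0.001]
contact_force: [-0.1, -0.2, 0.9]
opening: 0.623
time: 11.65
eef_pos: [0.4594, -0.07, 0.1406]
tcp_rot: [0.717, 0.697, -0.0, -0.0]
contact_force: [0.3, -0.4, 0.8]
opening: 0.628
time: 11.95
eef_pos: [0.4607, -0.0705, 0.1811]
tcp_rot: [0.717, 0.697, 0.001, 0.002]
contact_force: [-0.1, 0.0, 0.4]
opening: 0.75
t 11.95 [ 0.4607 -0.0705  0.1811] yaw 88.32 F [-0.1  0.   0.4] op 0.75
wrist oblong_block 0.64 [277. 193.] ctr [459.  -70.4] [100.1  42.5] long ang 88.2
[-1,-1.93,-0.36,-0.02,0,0,8.0],[-1,-1.96,-0.09,-0.02,0,0,8.0],[-1,-1.96,0.19,-0.02,0,0,8.0],[-1,-1.91,0.46,-0.02,0,0,8.0],[-1,-1.83,0.72,-0.02,0,0,8.0]
[-1,-1.71,0.97,-0.02,0,0,8.0],[-1,-1.56,1.20,-0.02,0,0,8.0],[-1,-1.37,1.40,-0.02,0,0,8.0],[-1,-1.16,1.58,-0.02,0,0,8.0],[-1,-0.93,1.73,-0.02,0,0,8.0]
[-1,-0.68,1.84,-0.02,0,0,8.0],
```

View pics/w7.png

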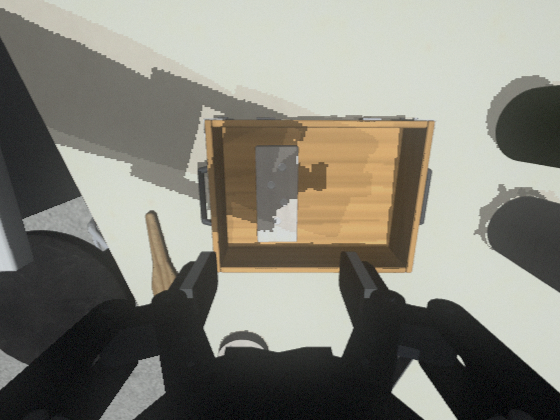

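The oblong lies at (459,-70.4) mm, parallel and flat in the box (pixels around 277,193). Now the round block.

```bash
python3 -m crank '[[-1,-1.9,-0.4,0,0,0,8.2],[-1,-2,-0.1,0,0,0,8.2],[-1,-2,0.2,0,0,0,8.2],[-1,-1.9,0.5,0,0,0,8.2],[-1,-1.8,0.7,0,0,0,8.2]]'
python3 -m crank '[[-1,-1.7,1,0,0,0,8.2],[-1,-1.6,1.2,0,0,0,8.2],[-1,-1.4,1.4,0,0,0,8.2],[-1,-1.2,1.6,0,0,0,8.2],[-1,-0.9,1.7,0,0,0,8.2]]'
python3 -m crank '[[-1,-0.5,1.5,0,0,0,8],[-1,0,0.6,0,0,0,0],[-1,0,0,0,0,0,0],[-1,0,0,0,0,0,0]]'
python3 - <<'E'
from h import *
st(); c=snap('wrist','w8'); rect('round_block','wrist',.015,c);rect('tray','wrist',.022,c)
for t,z in [('round_block_center',.0075),('tray_center',.011)]:
  for q in place_of(t,'wrist')[:2]: print(t,q['p'],q['location'],at(c,q['location'],z))
E
```

```text
time: 12.55
eef_pos: [0.4366, -0.1662, 0.1766]
tcp_rot: [0.917, 0.399, -0.001, -0.002]
contact_force: [-0.4, -0.3, 0.8]
opening: 0.999
time: 13.05
eef_pos: [0.4135, -0.262, 0.1764]
tcp_rot: [0.999, 0.052, -0.002, -0.002]
contact_force: [-0.1, -0.8, -0.2]
opening: 1.001
time: 13.45
eef_pos: [0.4111, -0.2828, 0.1781]
tcp_rot: [1.0, -0.014, -0.001, -0.001]
contact_force: [0.5, 0.1, 0.8]
opening: 0.999
t 13.45 [ 0.4111 -0.2828  0.1781] yaw -1.56 F [0.5 0.1 0.8] op 0.999
wrist round_block 0.86 [280. 194.] ctr [ 411.3 -282.6] [63.8 63. ] long ang 26.5
wrist tray 0.95 [307.  26.] ctr [ 568. -305.] [100.1  66. ] long ang 65.5
round_block_center 0.6 [275.8, 193.1] [ 0.41039607 -0.28039736  0.0075    ]
tray_center 0.95 [300.9, 10.4] [ 0.57491966 -0.30724709  0.011     ]
```

View pics/w8.png

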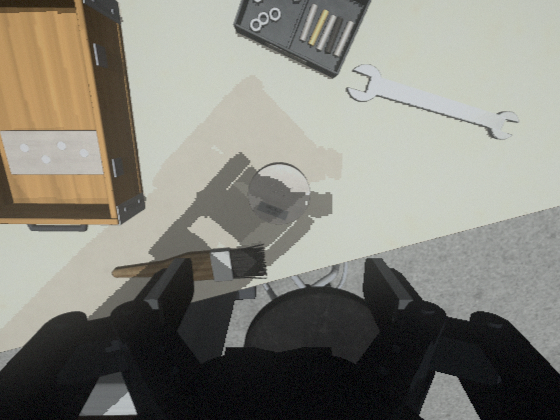

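The round block is at (280,194), clear of the brush and spanner; its centre is at (0.411,-0.282).

```bash
python3 -m crank '[[-0.8,0,-0.1,2,0,0,0],[-0.8,0,0,4,0,0,0],[-0.8,0,0,4,0,0,0],[-0.8,0,0,3,0,0,0],[-0.8,0,0,1,0,0,0]]'
python3 -m crank '[[-0.8,0,0,0.5,0,0,0],[-0.8,0,0,0,0,0,0],[-0.8,0,0,0,0,0,0]]' 70
python3 - <<'E'
from h import *
st(); c=snap('wrist','w9'); rect('round_block','wrist',.015,c)
E
```

```text
time: 14.2
eef_pos: [0.4096, -0.2805, 0.0361]
tcp_rot: [1.0, -0.014, -0.002, -0.002]
contact_force: [-0.1, 0.4, 0.4]
opening: 0.898
time: 14.5
eef_pos: [0.4125, -0.2837, 0.0361]
tcp_rot: [1.0, -0.015, 0.001, 0.001]
contact_force: [0.5, -1.1, -0.6]
opening: 0.899
t 14.5 [ 0.4125 -0.2837  0.0361] yaw -1.67 F [ 0.5 -1.1 -0.6] op 0.899
wrist round_block 0.66 [277. 256.] ctr [ 412.  -282.7] [66.  63.7] long ang 25.6
```

View pics/w9.png

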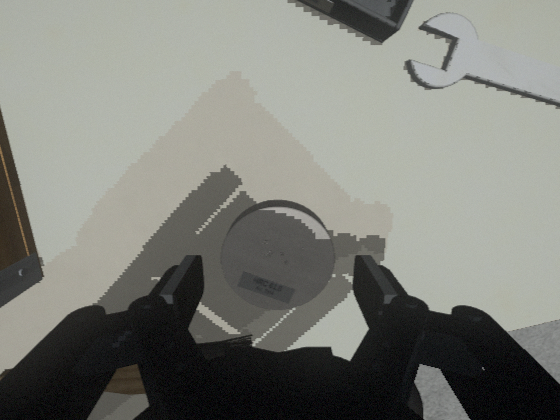

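The disc is centred between the jaws at (277,256). I'll descend and close.

```bash
python3 -m crank '[[-0.8,0,0,1,0,0,0],[-0.8,0,0,0.8,0,0,0],[-0.8,0,0,0.3,0,0,0],[-0.8,0,0,0,0,0,0]]'
python3 -m crank '[[-0.8,0,0,0.2,0,0,0],[-0.8,0,0,0,0,0,0]]'
python3 -m crank '[[-0.4,0,0,0,0,0,0],[-0.1,0,0,0,0,0,0],[-0.1,0,0,0,0,0,0],[-0.1,0,0,0,0,0,0]]' 70
```

```text
time: 15.0
eef_pos: [0.4108, -0.2821, 0.0123]
tcp_rot: [1.0, -0.015, -0.001, -0.001]
contact_force: [0.2, -0.7, 0.3]
opening: 0.899
time: 15.2
eef_pos: [0.4114, -0.2827, 0.0112]
tcp_rot: [1.0, -0.015, -0.0, -0.0]
contact_force: [0.2, -0.8, -0.1]
opening: 0.899
time: 15.6
eef_pos: [0.4117, -0.2833, 0.0123]
tcp_rot: [1.0, -0.014, 0.0, 0.001]
contact_force: [-2.7, 1.1, 4.8]
opening: 0.717
```

```bash
python3 -m crank '[[0,0,0,-0.5,0,0,0],[0,0,0,-1.5,0,0,0],[0,0,0,-3,0,0,0],[0,0,0,-4,0,0,0],[0,0,0,-3,0,0,0]]' 90
python3 -m crank '[[0,0,0,-1,0,0,0],[0,0,0,0,0,0,0]]'
python3 - <<'E'
from h import *
s=st(); c=snap('wrist','w10'); rect('round_block','wrist',s['eef_pos'][2]+.003,c)
# target: box x +26
t=np.radians(-1.7); print(.4955+.026*np.cos(t), -.0695+.026*np.sin(t))
go(.4955+.026*np.cos(t), -.0695+.026*np.sin(t),.15,-1.7,0,sp=4)
E
```

```text
time: 16.1
eef_pos: [0.411, -0.282, 0.1321]
tcp_rot: [1.0, -0.015, -0.0, -0.0]
contact_force: [0.6, -0.7, -4.3]
opening: 0.713
time: 16.3
eef_pos: [0.4117, -0.2828, 0.142]
tcp_rot: [1.0, -0.015, 0.001, 0.001]
contact_force: [-0.1, 0.2, -4.5]
opening: 0.71
t 16.3 [ 0.4117 -0.2828  0.142 ] yaw -1.68 F [-0.1  0.2 -4.5] op 0.71
wrist round_block 0.59 [276. 276.] ctr [ 413.1 -282.8] [60.7 67.3] long ang 178.3
0.521488556363104 -0.07027132234621289
[0,1.75,-3.57,-0.18,0,0,0.0],[0,1.75,-3.57,-0.18,0,0,0.0],[0,1.75,-3.57,-0.18,0,0,0.0],[0,1.75,-3.57,-0.18,0,0,0.0],[0,1.75,-3.57,-0.18,0,0,0.0]
[0,1.75,-3.57,-0.18,0,0,0.0],
```

View pics/w10.png

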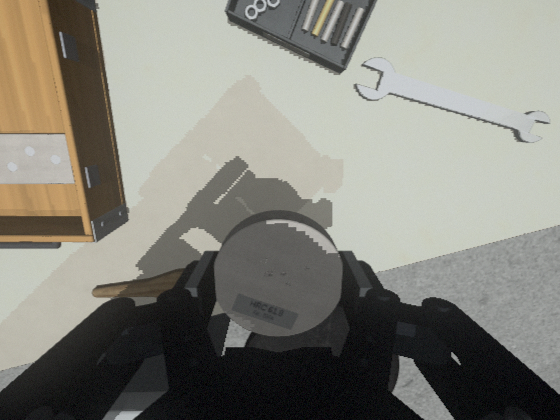

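Disc held and level; now to the box.

```bash
python3 -m crank '[[0,1,-2,-0.2,0,0,0],[0,1.8,-3.6,-0.2,0,0,0],[0,1.8,-3.6,-0.2,0,0,0],[0,1.8,-3.6,-0.2,0,0,0],[0,1.8,-3.6,0,0,0,0]]'
python3 -m crank '[[0,1.7,-3,0,0,0,0],[0,0.8,-1.5,0,0,0,0],[0,0,-0.4,0,0,0,0],[0,0,0,0,0,0,0],[0,0,0,0,0,0,0]]'
python3 - <<'E'
from h import *
s=st(); c=snap('wrist','w11'); rect('round_block','wrist',s['eef_pos'][2]+.003,c); rect('oblong_block','wrist',.022,c)
go(.5207, -.0702,.06,-1.7,0,sp=4)
E
```

```text
time: 16.9
eef_pos: [0.4973, -0.1191, 0.1465]
tcp_rot: [1.0, -0.015, -0.002, -0.001]
contact_force: [0.4, -0.7, -5.1]
opening: 0.712
time: 17.4
eef_pos: [0.5235, -0.0733, 0.1478]
tcp_rot: [1.0, -0.015, -0.001, -0.0]
contact_force: [0.1, -0.5, -5.0]
opening: 0.715
t 17.4 [ 0.5235 -0.0733  0.1478] yaw -1.71 F [ 0.1 -0.5 -5. ] op 0.715
wrist round_block 0.88 [275. 272.] ctr [524.9 -73.5] [60.3 67.5] long ang 177.3
oblong_block none
[0,-0.12,-0.12,2.96,0,0,-0.0],[0,-0.12,-0.12,2.96,0,0,-0.0],[0,-0.12,-0.12,2.96,0,0,-0.0],
```

View pics/w11.png

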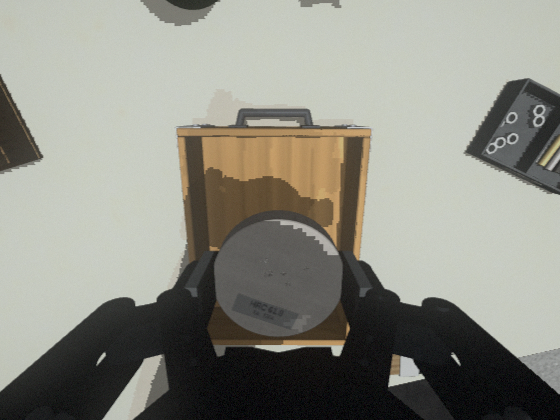

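```bash
python3 -m crank '[[0,-0.1,-0.1,2,0,0,0],[0,-0.2,-0.1,3,0,0,0],[0,0,-0.1,3,0,0,0],[0,0,0,2.3,0,0,0],[0,0,0,1,0,0,0]]'
python3 -m crank '[[0,0,0,0.5,0,0,0],[0,0,0,0,0,0,0],[0,0,0,0,0,0,0]]'
python3 - <<'E'
from h import *
s=st(); c=snap('wrist','w12')
E
```

```text
time: 18.05
eef_pos: [0.5198, -0.07, 0.0339]
tcp_rot: [1.0, -0.015, -0.002, -0.001]
contact_force: [-1.0, -0.1, -3.9]
opening: 0.71
time: 18.35
eef_pos: [0.5229, -0.0704, 0.0328]
tcp_rot: [1.0, -0.015, 0.001, 0.0]
contact_force: [-0.3, 0.4, -4.0]
opening: 0.712
t 18.35 [ 0.5229 -0.0704  0.0328] yaw -1.7 F [-0.3  0.4 -4. ] op 0.712
```

View pics/w12.png

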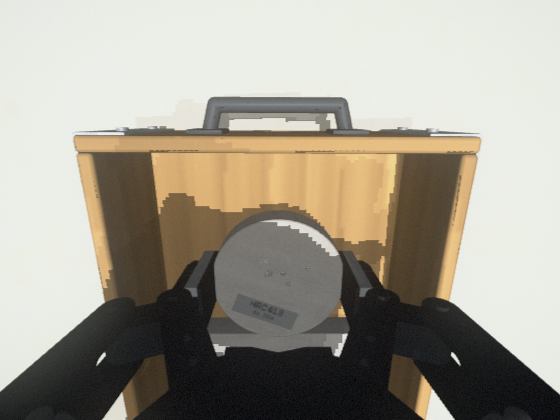

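```bash
python3 -m crank '[[0,-0.1,0,0.5,0,0,0],[0,-0.1,0,0.5,0,0,0],[0,0,0,0.3,0,0,0],[0,0,0,0,0,0,0]]'
python3 -m crank '[[0,0,0,0.2,0,0,0],[0,0,0,0,0,0,0]]'
```

```text
time: 18.8
eef_pos: [0.5195, -0.0697, 0.0185]
tcp_rot: [1.0, -0.015, -0.001, -0.0]
contact_force: [-2.8, 0.6, 0.3]
opening: 0.71
time: 19.0
eef_pos: [0.5195, -0.0697, 0.0185]
tcp_rot: [1.0, -0.014, -0.002, -0.0]
contact_force: [-8.7, 2.9, 14.4]
opening: 0.714
```

Floor contact. I'll back off slightly and release.

```bash
python3 -m crank '[[0,0,0,-0.1,0,0,0],[-0.5,0,0,0,0,0,0],[-0.7,0,0,0,0,0,0],[-0.75,0,0,0,0,0,0]]'
python3 -m crank '[[-0.75,0,0,-0.5,0,0,0],[-0.75,0,0,-1.5,0,0,0],[-0.75,0,0,-3,0,0,0],[-0.75,0,0,-4,0,0,0],[-0.75,0,0,-4,0,0,0]]'
python3 -m crank '[[-1,-2,0,-3,0,0,0],[-1,-2,0,-2,0,0,0],[-1,0,0,0,0,0,0],[-1,0,0,0,0,0,0]]'
python3 - <<'E'
from h import *
s=st(); c=snap('wrist','w13');rect('round_block','wrist',.021,c); rect('oblong_block','wrist',.022,c); rect('transit_box','wrist',.056,c)
go(.568,-.305,.2,65.5,-1,sp=4)
E
```

```text
time: 19.4
eef_pos: [0.5209, -0.0699, 0.0184]
tcp_rot: [1.0, -0.015, 0.001, 0.0]
contact_force: [-1.3, 3.2, 3.4]
opening: 0.874
time: 19.9
eef_pos: [0.5194, -0.0699, 0.1493]
tcp_rot: [1.0, -0.015, 0.0, 0.0]
contact_force: [1.3, 0.4, 0.7]
opening: 0.873
time: 20.3
eef_pos: [0.48, -0.0688, 0.1982]
tcp_rot: [1.0, -0.015, 0.001, 0.0]
contact_force: [0.5, 0.4, -0.6]
opening: 0.999
t 20.3 [ 0.48   -0.0688  0.1982] yaw -1.7 F [ 0.5  0.4 -0.6] op 0.999
wrist round_block 0.75 [279. 152.] ctr [518.9 -69.4] [62.7 62.6] long ang 42.3
wrist oblong_block 0.67 [280. 209.] ctr [462.  -70.9] [99.6 44.3] long ang 88.3
wrist transit_box 0.8 [273. 185.] ctr [499.8 -69. ] [142.9 205. ] long ang 178.2
[-1,1.06,2.60,-0.05,0,0,-7.5],[-1,0.71,2.71,-0.05,0,0,-7.5],[-1,0.36,2.78,-0.05,0,0,-7.5],[-1,-0.01,2.81,-0.05,0,0,-7.5],[-1,-0.37,2.78,-0.05,0,0,-7.5]
[-1,-0.73,2.71,-0.05,0,0,-7.5],[-1,-1.08,2.59,-0.05,0,0,-7.5],[-1,-1.41,2.43,-0.05,0,0,-7.5],[-1,-1.71,2.23,-0.05,0,0,-7.5],
```

View pics/w13.png

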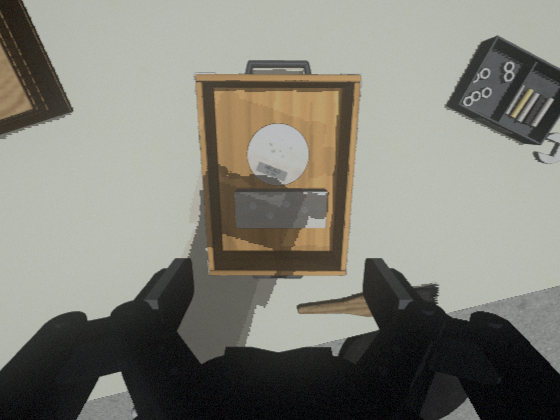

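Both blocks lie flat, side by side in the box: round at (279,152), oblong at (280,209), with a gap of about 5 mm. Now the tray.

```bash
python3 -m crank '[[-1,0.7,1.8,0,0,0,-7.5],[-1,0.8,2.7,0,0,0,-7.5],[-1,0.4,2.8,0,0,0,-7.5],[-1,0,2.8,0,0,0,-7.5],[-1,-0.4,2.8,0,0,0,-7.5]]'
python3 -m crank '[[-1,-0.7,2.7,0,0,0,-7.5],[-1,-1.1,2.6,0,0,0,-7.5],[-1,-1.4,2.4,0,0,0,-7.5],[-1,-1.5,2,0,0,0,-7.5],[-1,-0.3,1,0,0,0,0]]'
python3 -m crank '[[-1,0,0,0,0,0,0],[-1,0,0,0,0,0,0],[-1,0,0,0,0,0,0]]'
python3 - <<'E'
from h import *
s=st(); c=snap('wrist','w14');rect('tray','wrist',.022,c); rect('spanner','wrist',.006,c)
for q in place_of('tray_center','wrist')[:2]: print(q['p'],q['location'],at(c,q['location'],.011))
E
```

```text
time: 21.0
eef_pos: [0.5272, -0.1928, 0.1957]
tcp_rot: [0.951, 0.31, -0.001, -0.001]
contact_force: [0.1, 0.3, 0.3]
opening: 1.0
time: 21.5
eef_pos: [0.5739, -0.3025, 0.1955]
tcp_rot: [0.84, 0.542, -0.001, -0.001]
contact_force: [-0.2, 0.4, 0.1]
opening: 1.001
time: 21.8
eef_pos: [0.5735, -0.2991, 0.1969]
tcp_rot: [0.84, 0.543, -0.0, -0.001]
contact_force: [-0.0, 0.4, -0.5]
opening: 0.997
t 21.8 [ 0.5735 -0.2991  0.1969] yaw 65.82 F [-0.   0.4 -0.5] op 0.997
wrist tray 0.81 [281. 194.] ctr [ 571.8 -305.7] [101.9  66.6] long ang 64.8
spanner none
0.94 [279.8, 194.4] [ 0.5725279  -0.30483262  0.011     ]
```

View pics/w14.png

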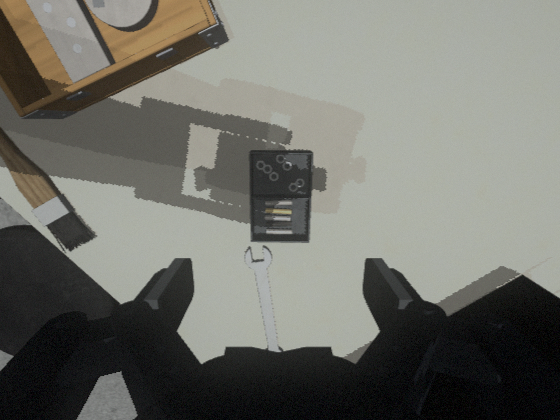

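The tray is at (281,194), centred between the jaws. The spanner jaw at (258,255) is clear of the finger path.

```bash
python3 -m crank '[[-1,0,0,2,0,0,0],[-1,0,0,4,0,0,0],[-1,0,0,4,0,0,0],[-1,0,0,3,0,0,0],[-1,0,0,1.5,0,0,0]]'
python3 -m crank '[[-1,0,0,0.5,0,0,0.5],[-1,0,0,0,0,0,0],[-1,0,0,0,0,0,0]]' 40
python3 - <<'E'
from h import *
s=st(); c=snap('wrist','w15');rect('tray','wrist',.022,c)
E
```

```text
time: 22.5
eef_pos: [0.5718, -0.2989, 0.0488]
tcp_rot: [0.84, 0.543, -0.001, -0.003]
contact_force: [-0.4, 0.3, -0.1]
opening: 0.998
time: 22.8
eef_pos: [0.575, -0.3013, 0.0496]
tcp_rot: [0.842, 0.54, 0.001, 0.002]
contact_force: [0.6, -0.4, 0.4]
opening: 0.999
t 22.8 [ 0.575  -0.3013  0.0496] yaw 65.32 F [ 0.6 -0.4  0.4] op 0.999
wrist tray 0.69 [277. 245.] ctr [ 572.6 -305.1] [105.   66.8] long ang 64.9
```

View pics/w15.png

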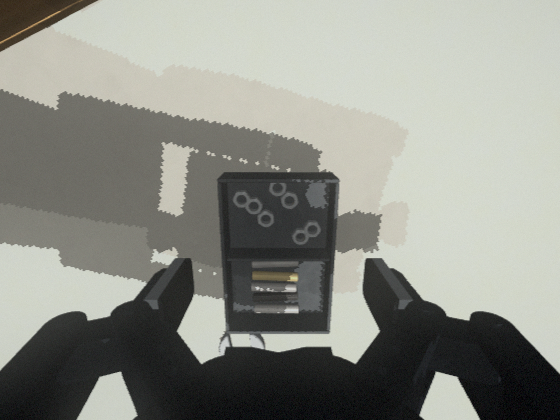

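Centred at (277,245). I'll descend and grip.

```bash
python3 -m crank '[[-1,0,0,1,0,0,0],[-1,0,0,1.2,0,0,0],[-1,0,0,0.9,0,0,0],[-1,0,0,0.4,0,0,0],[-1,0,0,0,0,0,0]]'
python3 -m crank '[[-0.5,0,0,0,0,0,0],[-0.2,0,0,0,0,0,0],[-0.2,0,0,0,0,0,0],[-0.2,0,0,0,0,0,0]]' 45
```

```text
time: 23.4
eef_pos: [0.5728, -0.2998, 0.0106]
tcp_rot: [0.842, 0.54, -0.001, -0.001]
contact_force: [-0.2, 0.7, -0.4]
opening: 0.997
time: 23.8
eef_pos: [0.5743, -0.3009, 0.0131]
tcp_rot: [0.842, 0.54, 0.0, 0.001]
contact_force: [0.3, 0.4, 0.5]
opening: 0.762
```

```bash
python3 -m crank '[[-0.2,0,0,-0.5,0,0,0],[-0.2,0,0,-1.5,0,0,0],[-0.2,0,0,-3,0,0,0],[-0.2,0,0,-4,0,0,0],[-0.2,0,0,-3,0,0,0]]'
python3 -m crank '[[-0.2,0,0,-1.5,0,0,0],[-0.2,0,0,-0.5,0,0,0],[-0.2,0,0,0,0,0,0]]'
python3 - <<'E'
from h import *
s=st(); c=snap('wrist','w16');rect('tray','wrist',s['eef_pos'][2]+.008,c)
go(.501,-.0697,.15,-1.7,-.2,sp=2.6)
E
```

```text
time: 24.3
eef_pos: [0.5741, -0.3006, 0.1355]
tcp_rot: [0.842, 0.54, 0.0, 0.001]
contact_force: [0.6, -0.5, -1.9]
opening: 0.761
time: 24.6
eef_pos: [0.5734, -0.3003, 0.1523]
tcp_rot: [0.842, 0.54, -0.0, -0.0]
contact_force: [-0.0, -0.1, -2.0]
opening: 0.763
t 24.6 [ 0.5734 -0.3003  0.1523] yaw 65.32 F [-0.  -0.1 -2. ] op 0.763
wrist tray 0.59 [278. 262.] ctr [ 574.5 -296.4] [87.6 66.2] long ang 65.3
[-0.2,1.79,-1.61,0.00,0,0,6.7],[-0.2,1.59,-1.81,0.00,0,0,6.7],[-0.2,1.37,-1.98,0.00,0,0,6.7],[-0.2,1.13,-2.13,0.00,0,0,6.7],[-0.2,0.87,-2.25,0.00,0,0,6.7]
[-0.2,0.60,-2.33,0.00,0,0,6.7],[-0.2,0.33,-2.39,0.00,0,0,6.7],[-0.2,0.05,-2.41,0.00,0,0,6.7],[-0.2,-0.23,-2.40,0.00,0,0,6.7],[-0.2,-0.51,-2.35,0.00,0,0,6.7]
```

View pics/w16.png

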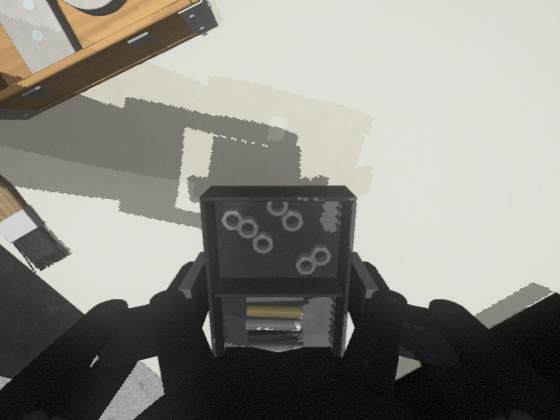

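Tray held level and straight. I'll carry it smoothly to the box, turning about the vertical only.

```bash
python3 -m crank '[[-0.2,0.9,-0.8,0,0,0,4],[-0.2,1.7,-1.6,0,0,0,6.5],[-0.2,1.5,-1.8,0,0,0,6.5],[-0.2,1.3,-2,0,0,0,6.5],[-0.2,1.1,-2.1,0,0,0,6.5]]'
python3 -m crank '[[-0.2,0.8,-2.3,0,0,0,6.5],[-0.2,0.5,-2.3,0,0,0,6.5],[-0.2,0.3,-2.4,0,0,0,6.5],[-0.2,0,-2.4,0,0,0,6.5],[-0.2,-0.3,-2,0,0,0,6]]'
python3 -m crank '[[-0.2,-0.2,-1.2,0,0,0,4],[-0.2,0,-0.5,0,0,0,1],[-0.2,0,0,0,0,0,0],[-0.2,0,0,0,0,0,0]]'
python3 - <<'E'
from h import *
s=st(); c=snap('wrist','w17'); 
go(.501,-.0697,.15,-1.7,-.2,sp=2.6)
E
```

```text
time: 25.2
eef_pos: [0.5446, -0.1962, 0.1497]
tcp_rot: [0.954, 0.301, -0.002, -0.002]
contact_force: [0.3, 0.6, -1.6]
opening: 0.761
time: 25.7
eef_pos: [0.5119, -0.0845, 0.15]
tcp_rot: [1.0, 0.027, -0.002, -0.001]
contact_force: [0.3, -0.0, -2.3]
opening: 0.759
time: 26.1
eef_pos: [0.5109, -0.0696, 0.1517]
tcp_rot: [1.0, -0.014, -0.001, -0.0]
contact_force: [0.1, -0.3, -1.6]
opening: 0.76
t 26.1 [ 0.5109 -0.0696  0.1517] yaw -1.63 F [ 0.1 -0.3 -1.6] op 0.76
[-0.2,-1.00,0.02,0.19,0,0,0.0],
```

View pics/w17.png

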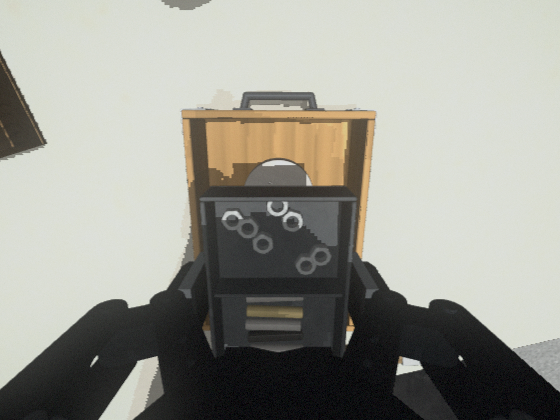

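Tray aligned over the box. I'll shift it back 1 cm and lower it.

```bash
python3 -m crank '[[-0.2,-0.4,0,1,0,0,0],[-0.2,-0.4,0,2.2,0,0,0],[-0.2,-0.2,0,2.5,0,0,0],[-0.2,0,0,2.3,0,0,0],[-0.2,0,0,1.2,0,0,0]]'
python3 -m crank '[[-0.2,0,0,0.8,0,0,0],[-0.2,0,0,0.3,0,0,0],[-0.2,0,0,0,0,0,0],[-0.2,0,0,0,0,0,0]]'
python3 - <<'E'
from h import *
s=st(); c=snap('wrist','w18'); c=snap('scene','s18')
E
```

```text
time: 26.65
eef_pos: [0.4991, -0.0688, 0.0575]
tcp_rot: [1.0, -0.015, -0.002, -0.001]
contact_force: [-0.5, 0.4, -2.2]
opening: 0.76
time: 27.05
eef_pos: [0.5018, -0.0692, 0.0503]
tcp_rot: [1.0, -0.015, 0.001, 0.0]
contact_force: [1.1, -0.5, -1.9]
opening: 0.761
t 27.05 [ 0.5018 -0.0692  0.0503] yaw -1.68 F [ 1.1 -0.5 -1.9] op 0.761
```

View pics/w18.png

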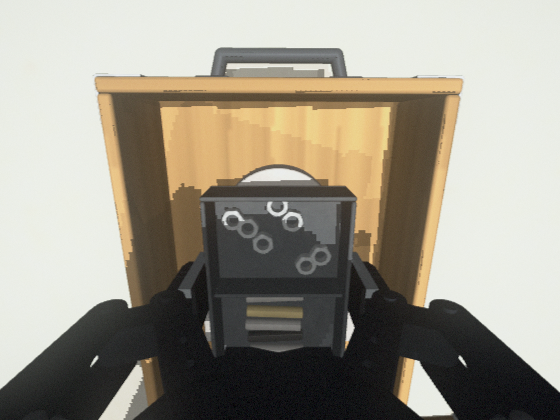

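Clear all round. The final 1.5 cm in small steps.

```bash
python3 -m crank '[[-0.2,0,0,0.4,0,0,0],[-0.2,0,0,0.4,0,0,0],[-0.2,0,0,0.3,0,0,0],[-0.2,0,0,0,0,0,0],[-0.2,0,0,0,0,0,0]]'
python3 -m crank '[[-0.2,0,0,0.2,0,0,0],[-0.2,0,0,0,0,0,0],[-0.2,0,0,0,0,0,0]]'
```

```text
time: 27.65
eef_pos: [0.5008, -0.0689, 0.0381]
tcp_rot: [1.0, -0.015, -0.0, -0.0]
contact_force: [-0.4, 0.3, -2.1]
opening: 0.758
time: 27.95
eef_pos: [0.501, -0.0689, 0.0363]
tcp_rot: [1.0, -0.015, -0.0, -0.0]
contact_force: [-0.3, 0.3, -2.1]
opening: 0.765
```

```bash
python3 -m crank '[[-0.2,0,0,0.1,0,0,0],[-0.2,0,0,0,0,0,0]]'
python3 -m crank '[[-0.2,0,0,0.1,0,0,0],[-0.2,0,0,0,0,0,0]]'
```

```text
time: 28.15
eef_pos: [0.5009, -0.0689, 0.0353]
tcp_rot: [1.0, -0.015, -0.0, -0.0]
contact_force: [-0.1, 0.7, -1.5]
opening: 0.761
time: 28.35
eef_pos: [0.5011, -0.0689, 0.0349]
tcp_rot: [1.0, -0.015, -0.0, -0.0]
contact_force: [-1.0, 1.4, 3.6]
opening: 0.762
```

Contact (force went from -1.5 to +3.6 N). Release and lift.

```bash
python3 -m crank '[[-0.6,0,0,0,0,0,0],[-0.75,0,0,0,0,0,0],[-0.85,0,0,0,0,0,0],[-0.85,0,0,0,0,0,0]]'
python3 -m crank '[[-0.85,0,0,-0.5,0,0,0],[-0.85,0,0,-1.5,0,0,0],[-0.85,0,0,-3,0,0,0],[-0.85,0,0,-4,0,0,0],[-0.85,0,0,-4,0,0,0]]'
python3 -m crank '[[-0.85,-2,0,-3,0,0,0],[-0.85,-2,0,-1,0,0,0],[-0.85,0,0,0,0,0,0],[-0.85,0,0,0,0,0,0]]'
python3 - <<'E'
from h import *
s=st(); c=snap('wrist','w19');rect('tray','wrist',.044,c)
c=snap('scene','s19'); cv2.imwrite('pics/s19c.png',cv2.resize(c['color'][150:270,200:360,::-1],None,fx=4,fy=4,interpolation=cv2.INTER_CUBIC))
E
```

```text
time: 28.75
eef_pos: [0.5011, -0.069, 0.0343]
tcp_rot: [1.0, -0.015, 0.0, 0.0]
contact_force: [0.7, -0.5, 0.7]
opening: 0.926
time: 29.25
eef_pos: [0.5005, -0.0688, 0.1655]
tcp_rot: [1.0, -0.015, -0.0, -0.0]
contact_force: [0.8, -0.5, 0.3]
opening: 0.925
time: 29.65
eef_pos: [0.461, -0.0677, 0.2044]
tcp_rot: [1.0, -0.015, 0.001, 0.0]
contact_force: [0.4, -0.3, 0.1]
opening: 0.928
t 29.65 [ 0.461  -0.0677  0.2044] yaw -1.7 F [ 0.4 -0.3  0.1] op 0.928
wrist tray 0.59 [279. 156.] ctr [494.6 -68.4] [ 67.5 100.8] long ang 178.3
```

View pics/w19.png

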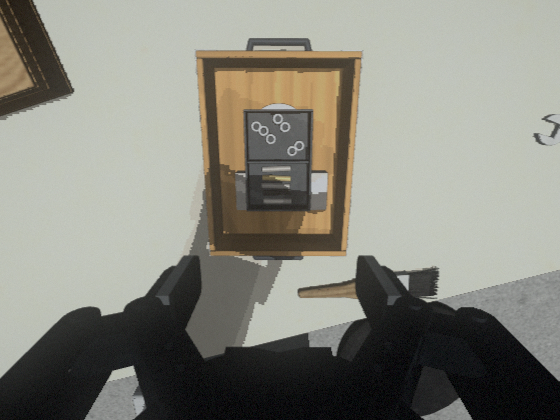

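View pics/s19c.png

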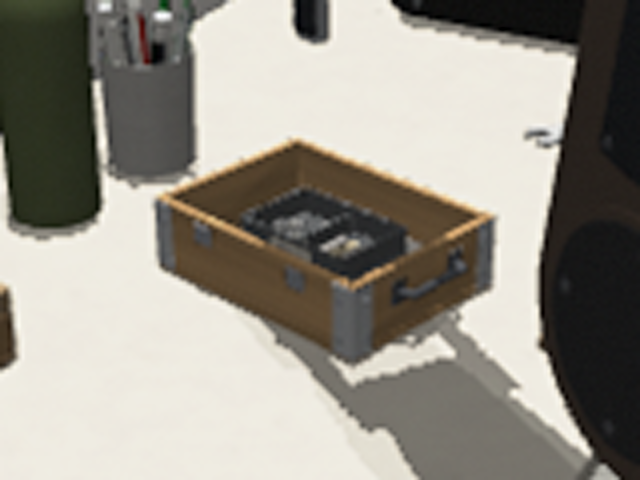

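The tray lies across both blocks at (279,156), below the rim, with the oblong's ends and the disc's far edge showing. I'll check the bystanders, then hand in.

Run:
```python
from h import *
c=snap('top','t20')
for t,z in [('brush',.011),('spanner',.006),('loupe',.012)]: 
    rect(t,'top',z,c)
s=st(); print(np.abs(s['dq']).max()); print(sign_off())
```

```text
top brush 0.79 [329. 260.] ctr [ 326.4 -176. ] [ 35.8 172.8] long ang 93.9
top spanner 0.73 [304. 225.] ctr [ 435.3 -133.9] [31.5 81.8] long ang 162.0
top loupe 0.62 [303. 222.] ctr [ 436.4 -125.3] [31.  79.8] long ang 176.8
t 30.0 [ 0.461  -0.0677  0.2035] yaw -1.68 F [ 0.2  0.1 -0.4] op 0.928
0.0053769754429187026
the job is handed in; nothing more can be done
None
```

View pics/t20.png

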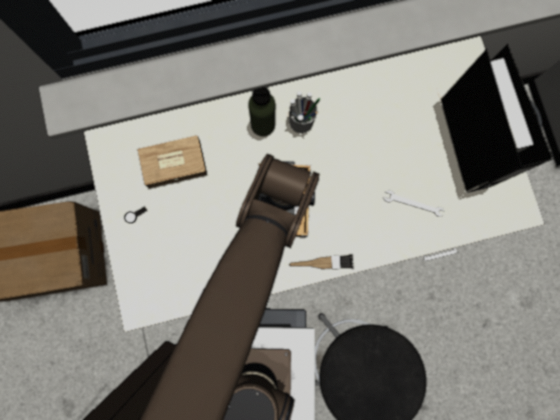

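The box is packed as asked, and I handed the job in at 30.0 s. I placed the oblong block first, then the round block, then the tray. Each was lowered until contact showed in the wrist force, then released.

- **Blocks:** before the tray went on, the wrist view showed both blocks flat on the floor of the box, about 5 mm apart.
- **Tray:** after release the wrist and scene views showed it level across both blocks and below the rim. Its centre is about 1 mm from the box centre and its long side is parallel to the box. I turned it only about the vertical while carrying it.
- **Forces:** the highest force I read was about 17 N, when the round block touched the floor. I only saw the readings at the end of each call. At hand-in the gripper was about 0.2 m above the desk, touching nothing.
- **Bystanders:** the last top picture shows the spanner, brush and magnifier where they were at the start. The networks' last search found the brush within about 5 mm of its first reading, with part of that being a changed outline. For the spanner and the magnifier it marked part of the arm instead, so for those two I rely on the picture, where they appear at the same pixels as at the start.

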